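Point out the proud dowel and press it home

TASK

One of the five dowels in the row on the oak rail stands higher than the others. First show it to your workmate: point down at it with the fingertips just above its top, not touching it, and stay there for two seconds. Then press it gently straight down with the closed fingertips until it is fully home, level with the other four; do not grip or pull it, keep off the other dowels, leave everything else on the bench where it is, and finish clear of everything.

Things in the scene. Friction and masses are not known exactly. Their poses are not given: they have to be found in the camera images.
- proud_dowel (a joint): height in m by which the too-high dowel still stands above its home level: 0.019 to 0.026 at the start, 0 when fully home (a dead stop). It slides vertically in its hole, needs about 5 N to move, has no spring, and stays where it is left
- proud_dowel_top (a point): centre of the flat top end of the too-high dowel (moves with it), z up. Beech dowel, 20 mm diameter, same wood and size as the others; which of the five places in the row it has changes. Fully home its top is 16 mm above the rail's top, 66 mm above the bench
- dowel_a_top (a point): one of the four home dowels: centre of its flat top end, z up; 20 mm diameter, stands 16 mm out of the rail (top 66 mm above the bench), fixed
- dowel_b_top (a point): one of the four home dowels: centre of its flat top end, z up; 20 mm diameter, stands 16 mm out of the rail (top 66 mm above the bench), fixed
- dowel_d_top (a point): one of the four home dowels: centre of its flat top end, z up; 20 mm diameter, stands 16 mm out of the rail (top 66 mm above the bench), fixed
- dowel_e_top (a point): one of the four home dowels: centre of its flat top end, z up; 20 mm diameter, stands 16 mm out of the rail (top 66 mm above the bench), fixed
- rail: pale oak rail lying flat, fixed to the bench: 80 mm along its x, 400 mm along its y, 50 mm high. Origin at the centre of its underside, z up. The five dowels stand in a row along its y axis on its centre line, at -150, -75, 0, 75 and 150 mm
- mallet: bystander: soft-faced mallet lying beside the far side of the rail, head 119 mm long and 45 mm thick, handle 215 mm long towards its -x; origin under the head's centre
- screwdriver: bystander: screwdriver lying in front of the rail, 200 mm long along its own x, 26 mm high; origin under its middle
- try_square: bystander: carpenter's try square lying flat, wooden stock 120 mm and steel blade 130 mm, 18 mm high; origin under the stock's centre
- tape_measure: bystander: yellow tape measure, 65 x 40 mm, 60 mm high; origin under its centre
- offcut: bystander: oak offcut 50 x 60 mm, 18 mm high; origin under its centre
- glue_bottle: bystander: white glue bottle, 60 mm diameter, 170 mm high, on the left; origin under its centre
- dowel_tub: bystander: clear tub with yellow lid, 98 x 118 mm, 65 mm high, on the right; origin under its centre

How it is judged:
By the outcome, as a careful person would: the job done as asked, in the order asked, and still so for the second after the job is handed in, with the robot touching nothing.
It also fails if it takes over 35 s, if anything falls off the work surface, if the arm or the gripper's body presses on something with over 40 N, if the wrist force passes 120 N, or if a joint passes its speed limit or range.

ROBOT

A 7-joint arm with a two-finger parallel gripper is mounted at the origin on the work surface. World frame = base frame: x ahead of the robot, y to its left, z up, the work surface at z = 0. Lengths are in m, angles in degrees, forces in N, time in s.
With the tool pointing down it reaches from about 0.425 to 0.875 m from the base axis. Payload 4.7 kg.
Tool frame: the origin (TCP) lies between the finger pads, 19 mm behind the fingertips; this is the grasp point; z points along the fingers, y is the line along which they close (so a half turn about z gives the same grasp; the last joint's range is limited). The gripper opens to 87 mm and grips with 3 to 60 N. Pads are 19 mm wide; open, the fingers measure 117 mm over their backs; the gripper's body (75 mm by 190 mm) begins 51 mm behind the grasp point.
Start: joints at [0.808, 18.392, -4.016, 83.108, 1.295, 78.541, -3.26], TCP at [0.65, -0, 0.241] pointing down, gripper open.
Joint ranges: [-163.93, 163.93], [-17.29, 119.83], [-79.2, 71.16], [3.27, 140.29], [-89.18, 269.18], [5.43, 117.66], [-154.24, 154.24]. Speed limits (degrees/s): [147.25, 147.25, 180, 180, 180, 180, 180].

INTERFACE

Orientations are given as [roll, pitch, yaw] about the fixed x, y, z axes, in that order (R = Rz(yaw) Ry(pitch) Rx(roll)).
In Python, from cell import get_obs, cams, ticket, finder gives the robot as it stands.
- The arm moves only by the shell command python3 -m creep 'ROWS' [FORCE]. ROWS is text: rows parted by semicolons, each of 5 numbers parted by spaces: the shift along the world's x, y, z in m, then the turn about the world's z in degrees, then the finger opening in m, from 0 to 0.087. A call has 1 to 8 rows; each row shifts and turns the commanded pose from where the row before left it; what a row does not reach is not made up. A row lasts 1/8 s, in which the tool goes at most 62.5 mm and 10.7 degrees, less where a joint would pass 70% of its speed; a pose out of reach is approached as far as the arm can. A call with a gripper value outside its range is refused whole. The fingers move at their own pace and stop on an object; FORCE is the grip in N (left out, the last holds). Time passes only in rows, so rows that do not move let the fingers close. It gives the time, the measured TCP pose, the force, the opening and the grip force at its end, in the units of the state.
- get_obs(): the state, without advancing time (a new reading comes with each control period).
- cams.read_camera(name): name is "scene" or "side" or "wrist"; returns the picture (420x560x3 uint8, red, green, blue); there is no depth.
- cams.calibration(name): a dict with "fx", "fy", "cx", "cy" (pixels), "extrinsics" (4x4, takes a point from world to camera coordinates). Camera axes: x right, y down, z forward; pixel columns grow to the right and rows downward; lengths in m; the calibration is good to about 2 mm. A picture is of the moment at which its call begins: read the wrist's pose just before it. calibration takes no time and is no camera call; for the wrist camera it gives the pose at the moment of the call.
- ticket.sign_off(): hands the job in; it is judged then, once.
Trained networks look in the newest picture that a camera, given by its name, has taken for a name from the list of things; names that differ only in an ending like _2 or _b are one class to them, and where a whole thing is asked for, a point or a joint stands for the part that bears it (a point fixed in the world has none). Each returns a list of dicts, best first, with "p" (0 to 1); they miss things now and then, are a little off and sometimes report something else, mostly with a low value. They report only what shows in the picture. A call takes as long as a camera call.
- finder.masks_of(name, camera): "mask" (420x560 bool, what is visible of it) and "xy" ([column, row] in pixels, amid what is visible of it).
- finder.tip_of(name, camera): "xy" ([column, row] in pixels: a listed point, or the origin of a listed thing).
The state is a dict: "time_s": time; "qpos": joint angles; "joint_velocities": joint speeds; "effort": joint torques, N m; "tool_pos": TCP position; "tool_rot": TCP orientation; "force": force on the tool from outside, world axes, zero at the start; "wrist_torque": the same for the moment, N m; "grip_width": finger opening in m; "grasp_force": force on a finger pad.
Only numpy, scipy, OpenCV 4.12 (cv2) and the standard library are available. Lean on these libraries where they do the work, as an engineer would, in place of code of your own. Each camera call takes 0.05 s, during which the arm holds its last target. There are 200 camera calls.

## Working session

There is one attempt and no reset: what is moved stays moved. The work goes in short steps, Python scripts to look and compute and a shell command to move; the robot and the scene stay as the last step left them, time stands still between calls to the robot, and variables do not carry over. Pictures are saved under pics/ and viewed, at most 10 in all, crops included, and the job is handed in when it is done.

```bash
mkdir -p pics; cat > h.py <<'E'
import numpy as np, cv2
from cell import get_obs, cams, ticket, finder
def tri(obs):
    A=[];b=[]
    rows=[]
    for c,(u,v) in obs:
        P=np.array([[c['fx'],0,c['cx']],[0,c['fy'],c['cy']],[0,0,1]])@np.array(c['extrinsics'])[:3]
        rows+= [u*P[2]-P[0], v*P[2]-P[1]]
    M=np.array(rows); X=np.linalg.lstsq(M[:,:3],-M[:,3],rcond=None)[0]
    e=[]
    for c,uv in obs: e.append(np.round(proj(c,X)-uv,1).tolist())
    return X,e
def proj(c,X):
    p=np.array(c['extrinsics'])[:3]@np.append(X,1); return np.array([c['fx']*p[0]/p[2]+c['cx'],c['fy']*p[1]/p[2]+c['cy']])
def onz(c,uv,z):
    E=np.array(c['extrinsics']);R=E[:3,:3];o=-R.T@E[:3,3]
    d=R.T@np.array([(uv[0]-c['cx'])/c['fx'],(uv[1]-c['cy'])/c['fy'],1]); return o+d*(z-o[2])/d[2]
E
python3 - <<'E'
from h import *
ims=[]
for n in ["scene","side","wrist"]:
    c=cams.calibration(n); im=cams.read_camera(n); cv2.imwrite(f'pics/{n}0.png',im[:,:,::-1])
    for k in ["proud_dowel_top","dowel_a_top","rail","mallet"]:
        print(n,k,[(np.round(d['xy'],1).tolist(),round(d['p'],2),np.round(onz(c,d['xy'],.066),3).tolist()) for d in finder.tip_of(k,n)])
o=get_obs();print(o['time_s'],o['tool_pos'],o['tool_rot'],o['force'])
E
```

```text
scene proud_dowel_top [([281.8, 204.2], 0.42, [0.524, -0.042, 0.066])]
scene dowel_a_top [([257.1, 206.0], 0.43, [0.558, -0.097, 0.066]), ([319.0, 214.2], 0.41, [0.522, 0.061, 0.066])]
scene rail [([280.6, 231.4], 0.71, [0.625, 0.004, 0.066]), ([304.9, 278.9], 0.45, [0.744, 0.121, 0.066])]
scene mallet [([305.9, 278.6], 0.75, [0.742, 0.122, 0.066]), ([227.9, 198.4], 0.54, [0.561, -0.183, 0.066])]
side proud_dowel_top [([271.5, 207.3], 0.54, [0.569, 0.002, 0.066])]
side dowel_a_top [([297.5, 235.2], 0.63, [0.554, -0.108, 0.066])]
side rail [([274.3, 236.7], 0.71, [0.512, -0.08, 0.066])]
side mallet [([283.5, 196.8], 0.81, [0.616, 0.016, 0.066])]
wrist proud_dowel_top [([158.3, 233.1], 0.79, [0.543, -0.042, 0.066])]
wrist dowel_a_top []
wrist rail [([182.7, 200.1], 0.74, [0.567, -0.01, 0.066])]
wrist mallet [([308.2, 85.6], 0.9, [0.677, 0.088, 0.066])]
0.75 [ 6.50011915e-01 -1.68138430e-05  2.41291228e-01] [1.79995522e+02 3.29720342e-03 9.00014033e+01] [-0.29292194 -0.07595088 -0.25586267]
```

View pics/scene0.png

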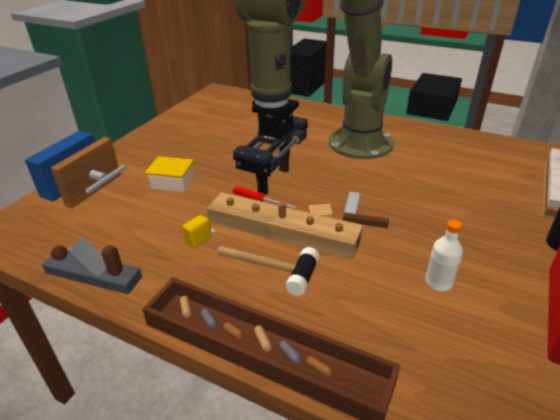

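View pics/side0.png

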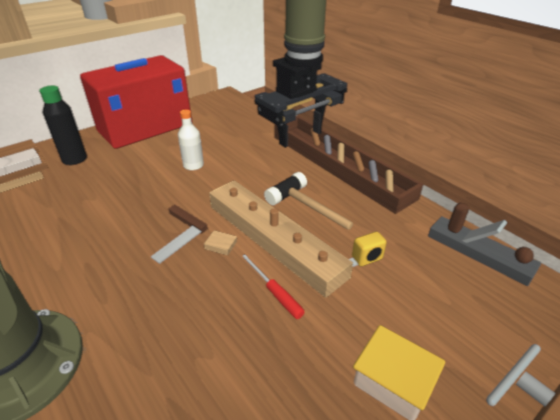

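View pics/wrist0.png

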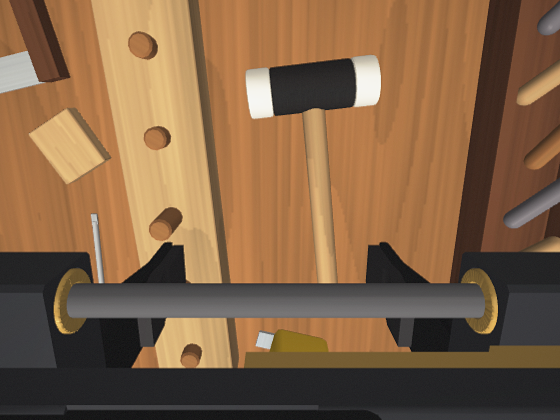

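The middle of the five stands proud: at (282,206) in scene, (274,211) in side, and in wrist with its top near (159,232). I'll triangulate it from the three views.

```bash
python3 - <<'E'
from h import *
C={n:cams.calibration(n) for n in ["scene","side","wrist"]}
o={'scene':(281.8,205.2),'side':(273.5,209.5),'wrist':(158.3,233.1)}
print(tri([(C[n],o[n]) for n in o])); print(tri([(C[n],o[n]) for n in ('scene','side')]))
for uv in [(142,46),(155,138),(191,357)]: print(onz(C['wrist'],uv,.066))
print(onz(C['wrist'],(158.3,233.1),.088))
print(np.linalg.inv(C['wrist']['extrinsics'])[:3])
E
```

```text
(array([ 0.55122004, -0.02960683,  0.08749347]), [[-0.4, -0.9], [0.4, 0.5], [0.9, -4.5]])
(array([ 0.55255735, -0.02729635,  0.08656064]), [[0.1, -0.1], [0.2, 0.1]])
[0.54338934 0.11778242 0.066     ]
[0.54743755 0.04486674 0.066     ]
[ 0.56482737 -0.17558686  0.066     ]
[ 0.55030732 -0.0335337   0.088     ]
[[ 9.99999001e-01  1.30407175e-03  5.44662292e-04  6.50389243e-01]
 [ 1.40313303e-03 -9.62167180e-01 -2.72456141e-01  7.52972118e-02]
 [ 1.68753824e-04  2.72456633e-01 -9.62168049e-01  3.85646341e-01]]
```

```bash
python3 -m creep '-0.02 -0.006 -0.01 0 0; -0.02 -0.006 -0.01 0 0; -0.02 -0.006 -0.02 0 0; -0.02 -0.006 -0.02 0 0; -0.018 -0.006 -0.02 0 0; 0 0 -0.01 0 0; 0 0 0 0 0; 0 0 0 0 0' 10
python3 - <<'E'
from h import *
for n in ["scene","side","wrist"]:
    c=cams.calibration(n); im=cams.read_camera(n); cv2.imwrite(f'pics/{n}1.png',im[:,:,::-1])
    for k in ["proud_dowel_top","dowel_a_top"]:
        print(n,k,[(np.round(d['xy'],1).tolist(),round(d['p'],2),np.round(onz(c,d['xy'],.088 if k[0]=='p' else .066),3).tolist()) for d in finder.tip_of(k,n)])
o=get_obs();p=o['tool_pos'];print(o['time_s'],p,o['force'],o['grip_width'])
print(proj(cams.calibration('wrist'),p-[0,0,.019]))
E
```

```text
time_s: 1.75
tool_pos: [0.5533, -0.0296, 0.1522]
tool_rot: [179.9, -0.0, 90.0]
force: [-1.0, 0.7, 0.6]
grip_width: 0.0152
grasp_force: 0.0
scene proud_dowel_top [([283.6, 203.6], 0.65, [0.547, -0.026, 0.088])]
scene dowel_a_top [([257.5, 205.3], 0.51, [0.555, -0.097, 0.066])]
side proud_dowel_top [([272.2, 210.9], 0.71, [0.546, -0.03, 0.088])]
side dowel_a_top [([298.1, 236.1], 0.6, [0.553, -0.111, 0.066])]
wrist proud_dowel_top [([272.9, 236.1], 0.77, [0.551, -0.032, 0.088])]
wrist dowel_a_top [([282.8, 324.0], 0.42, [0.558, -0.107, 0.066])]
2.2 [ 0.55209274 -0.03002495  0.15137583] [ 0.02930248 -0.06807214 -0.00796517] 0.00035138701808820746
[274.3240205  263.78572549]
```

View pics/wrist1.png

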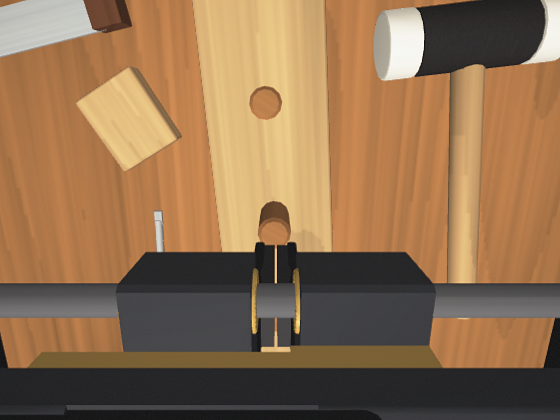

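```bash
python3 -c "
import cv2,numpy as np
a=cv2.imread('pics/side1.png')[140:290,180:380];b=cv2.imread('pics/scene1.png')[130:280,190:390]
cv2.imwrite('pics/c1.png',cv2.resize(np.hstack([a,b]),None,fx=2,fy=2,interpolation=2))"
```

```text
(no output)
```

View pics/c1.png

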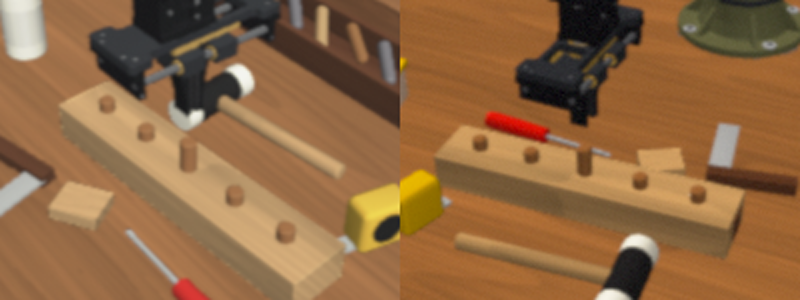

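The proud dowel's top is at wrist pixel (273,233), directly under the closed fingers, and both crops agree. The other four are level. Next I'll lower to about 8 mm above it and hold.

```bash
python3 -m creep '-0.001 -0.001 -0.012 0 0; 0 0 -0.012 0 0; 0 0 -0.008 0 0; 0 0 -0.004 0 0; 0 0 0 0 0; 0 0 0 0 0'
python3 - <<'E'
from h import *
obs=[]
for n in ["scene","side","wrist"]:
    c=cams.calibration(n); im=cams.read_camera(n); cv2.imwrite(f'pics/{n}2.png',im[:,:,::-1])
    r=finder.tip_of("proud_dowel_top",n); print(n,[(np.round(d['xy'],1).tolist(),round(d['p'],2)) for d in r],proj(c,get_obs()['tool_pos']-[0,0,.019]))
o=get_obs();print(o['time_s'],o['tool_pos'],o['force'])
a=cv2.imread('pics/side2.png')[150:250,220:330];b=cv2.imread('pics/scene2.png')[145:245,230:340]
cv2.imwrite('pics/c2.png',cv2.resize(np.hstack([a,b]),None,fx=3.6,fy=3.6,interpolation=2))
E
```

```text
time_s: 2.95
tool_pos: [0.5513, -0.031, 0.1156]
tool_rot: [180.0, 0.0, 90.0]
force: [-0.4, -0.4, 0.1]
grip_width: 0.0006
grasp_force: 0.0
scene [([284.5, 199.6], 0.64), ([257.8, 204.3], 0.22)] [280.77690785 201.21989832]
side [([271.1, 211.0], 0.43)] [274.23020478 207.1158462 ]
wrist [([276.2, 257.5], 0.92)] [274.12765043 263.66132076]
3.25 [ 0.55115748 -0.03102878  0.11552137] [0.34040934 0.15239552 0.40024496]
```

View pics/c2.png

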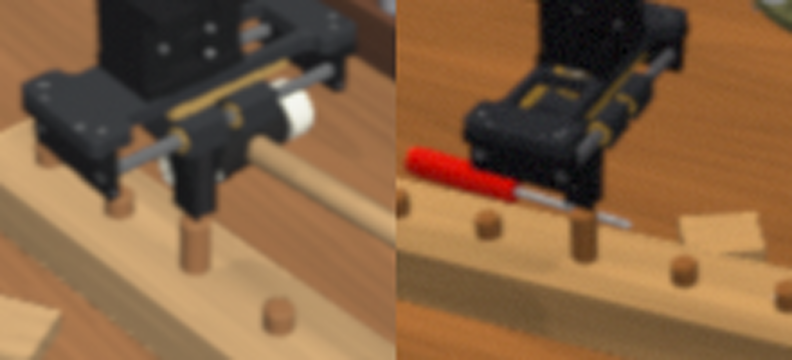

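View pics/wrist2.png

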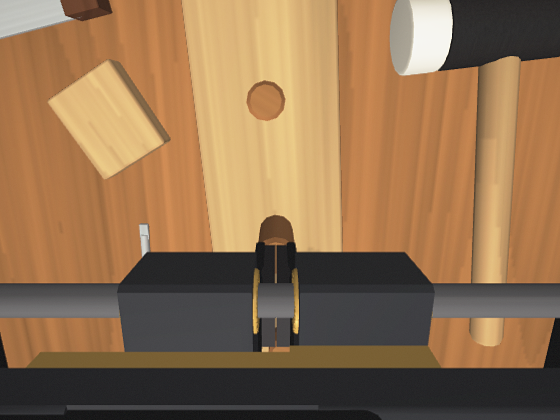

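The fingertips sit centred over the dowel (crop (195,215) and (583,205)) with a small gap and no contact force. I'll hold here for more than 2 s.

```bash
python3 -m creep '0 0 0 0 0;0 0 0 0 0;0 0 0 0 0;0 0 0 0 0;0 0 0 0 0;0 0 0 0 0;0 0 0 0 0;0 0 0 0 0'; python3 -m creep '0 0 0 0 0;0 0 0 0 0;0 0 0 0 0;0 0 0 0 0;0 0 0 0 0;0 0 0 0 0;0 0 0 0 0;0 0 0 0 0'; python3 -m creep '0 0 0 0 0;0 0 0 0 0;0 0 0 0 0;0 0 0 0 0'
python3 -m creep '0 0 -0.002 0 0;0 0 -0.002 0 0;0 0 -0.002 0 0;0 0 -0.002 0 0;0 0 -0.002 0 0;0 0 -0.002 0 0'
```

```text
time_s: 4.25
tool_pos: [0.551, -0.031, 0.1153]
tool_rot: [180.0, 0.0, 90.0]
force: [-0.7, -0.9, 0.1]
grip_width: 0.0005
grasp_force: 0.0
time_s: 5.25
tool_pos: [0.551, -0.031, 0.1153]
tool_rot: [180.0, 0.0, 90.0]
force: [-0.5, -0.2, -0.0]
grip_width: 0.0006
grasp_force: 0.0
time_s: 5.75
tool_pos: [0.551, -0.031, 0.1153]
tool_rot: [180.0, 0.0, 90.0]
force: [0.7, 0.1, 0.1]
grip_width: 0.0005
grasp_force: 0.0
time_s: 6.5
tool_pos: [0.551, -0.031, 0.1038]
tool_rot: [180.0, 0.0, 90.0]
force: [-1.7, 0.5, 4.4]
grip_width: 0.0003
grasp_force: 2.6
```

Contact at about 4.4 N. I'll keep pressing slowly towards TCP z 0.085.

```bash
python3 -m creep '0 0 -0.002 0 0;0 0 -0.002 0 0;0 0 -0.002 0 0;0 0 -0.002 0 0;0 0 -0.002 0 0;0 0 -0.002 0 0;0 0 -0.002 0 0'; python3 -m creep '0 0 -0.001 0 0;0 0 -0.001 0 0;0 0 -0.001 0 0'; python3 -m creep '0 0 -0.001 0 0; 0 0 0 0 0'
```

```text
time_s: 7.38
tool_pos: [0.551, -0.031, 0.0898]
tool_rot: [180.0, 0.0, 90.0]
force: [-2.5, 0.5, 5.7]
grip_width: 0.0006
grasp_force: 2.6
time_s: 7.75
tool_pos: [0.551, -0.031, 0.0864]
tool_rot: [180.0, 0.0, 90.0]
force: [-1.8, -0.1, 5.6]
grip_width: 0.0007
grasp_force: 2.5
time_s: 8.0
tool_pos: [0.551, -0.031, 0.0851]
tool_rot: [-180.0, 0.0, 90.0]
force: [-2.3, 0.5, 4.9]
grip_width: 0.0007
grasp_force: 2.1
```

Still sliding, so I'll press on in small steps until the force rises at the stop.

```bash
python3 -m creep '0 0 -0.001 0 0; 0 0 0 0 0'; python3 -m creep '0 0 -0.001 0 0; 0 0 0 0 0'
```

```text
time_s: 8.25
tool_pos: [0.551, -0.031, 0.0851]
tool_rot: [-180.0, 0.0, 90.0]
force: [-4.0, 0.1, 9.0]
grip_width: 0.0006
grasp_force: 4.9
time_s: 8.5
tool_pos: [0.551, -0.031, 0.085]
tool_rot: [180.0, 0.0, 90.0]
force: [-6.6, 0.2, 15.6]
grip_width: 0.0004
grasp_force: 7.6
```

The force climbed to 15.6 N with no further movement at z 0.085, which is the dead stop. Now I'll retreat straight up and check.

```bash
python3 -m creep '0 0 0.004 0 0; 0 0 0.01 0 0; 0 0 0.02 0 0; 0 0 0.03 0 0; 0 0 0.03 0 0; 0 0 0.03 0 0; 0 0 0.02 0 0; 0 0 0 0 0'; python3 -m creep '0 0 0 0 0;0 0 0 0 0;0 0 0 0 0;0 0 0 0 0'
python3 - <<'E'
from h import *
for n in ["scene","side"]:
    cv2.imwrite(f'pics/{n}3.png',cams.read_camera(n)[:,:,::-1])
o=get_obs();print(o['time_s'],o['tool_pos'],o['force'])
a=cv2.imread('pics/side3.png')[140:290,180:380];b=cv2.imread('pics/scene3.png')[130:280,190:390]
cv2.imwrite('pics/c3.png',cv2.resize(np.hstack([a,b]),None,fx=2,fy=2,interpolation=2))
E
```

```text
time_s: 9.5
tool_pos: [0.5522, -0.031, 0.229]
tool_rot: [179.8, 0.0, 90.0]
force: [0.6, 0.1, 0.0]
grip_width: 0.0005
grasp_force: 0.0
time_s: 10.0
tool_pos: [0.5509, -0.031, 0.2268]
tool_rot: [-180.0, 0.0, 90.0]
force: [-0.1, -0.2, 0.1]
grip_width: 0.0004
grasp_force: 0.0
10.1 [ 0.55097979 -0.0310043   0.22711185] [-0.30710237 -0.05118315  0.72313863]
```

View pics/c3.png

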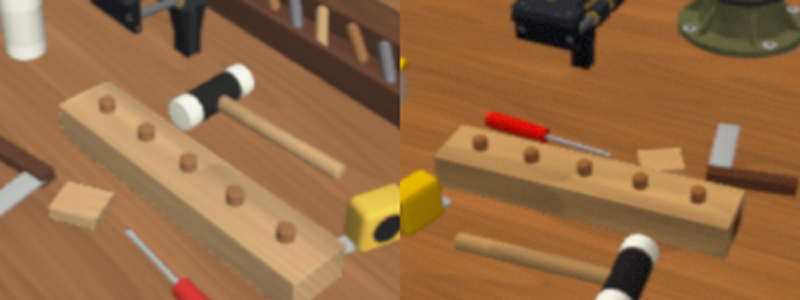

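All five dowels are level (the middle one at crop (188,162) and (584,167)), nothing else has moved, and the arm is clear.

```bash
python3 -c "
from cell import ticket; print(ticket.sign_off())"
```

```text
the job is handed in; nothing more can be done
None
```

I pointed at the middle dowel for over 2 s without touching it, then pressed it down to its dead stop (peak reading about 16 N); it now looks level with the other four, nothing else looks moved, and I handed the job in with the arm clear at about 10 s.

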